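# Bolt the hatch of the tester's specimen well

### The arm

A 6-joint arm with a two-finger parallel gripper is mounted at the origin on the work surface. World frame = base frame: x ahead of the robot, y to its left, z up, the work surface at z = 0. Lengths are in m, angles in rad, forces in N, time in s.
With the tool pointing down it reaches from about 0.325 to 0.775 m from the base axis. Payload 5.5 kg.
Tool frame: the origin (TCP) lies at the very end of the fingers, on their centre line; the grasp point (between the pads) lies 19 mm behind it (grasp_offset is the distance from the TCP to the grasp point, in m); z points along the fingers, y is the direction in which the jaws open and shut (so a half turn about z gives the same grasp; the last joint's range is limited). The gripper opens to 85 mm and grips with 20 to 120 N. Pads are 22 mm wide; open, the fingers measure 114 mm over their backs; the gripper's body (76 mm by 85 mm) begins 54 mm behind the grasp point. The pads swing forward as they close: fully open they stand 13 mm farther back than shut.
Start: joints at [1.1, 0.091, 1.231, -0, 1.82, -0.057], TCP at [0.241, 0.549, 0.231] pointing down, gripper open.
Joint ranges: [-2.87, 2.87], [-0.86, 2.18], [0.17, 2.46], [-1.51, 4.65], [0.06, 2.69], [-2.65, 2.65]. Speed limits (rad/s): [2.57, 2.57, 3.01, 3.14, 3.14, 3.14].

### API

Orientations are given as [roll, pitch, yaw] about the fixed x, y, z axes, in that order (R = Rz(yaw) Ry(pitch) Rx(roll)).
In Python, from cell import get_obs, grab_frame, calibration, job_done, grasp_offset gives the robot as it stands.
- The arm moves only by the tool arm_command, never from a script. Its argument "series" is text: rows parted by semicolons, each of 7 numbers parted by spaces: the turn, a rotation vector about the tool's x, y, z in rad, then the shift along the tool's x, y, z in mm, then the closure, from -1 (fully open) to 1 (shut), so that 0 is half open. A call has 1 to 12 rows; each row shifts and turns the commanded pose from where the row before left it, along the tool's axes as they then stand; what a row does not reach is not made up. A row lasts 1/8 s, in which the tool goes at most 62.5 mm and 10.7 degrees, less where a joint would pass 70% of its speed; a pose out of reach is approached as far as the arm can. A call with a gripper value outside its range is refused whole. The fingers move at their own pace and stop on an object; "squeeze" is the grip in N (left out, the last holds). Time passes only in rows, so rows that do not move let the fingers close. It gives the time, the measured TCP pose, the force and the opening at its end, in the units of the state.
- get_obs(): the state, without advancing time (a new reading comes with each control period).
- grab_frame(name): name is "scene" or "side" or "wrist"; returns (picture, depth): 420x560x3 uint8, blue, green, red; 420x560 float32, m along the optical axis (not along the pixel's ray), 0 where there is no reading.
- calibration(name): a dict with "mtx" (3x3 intrinsics, pixels), "pose" (4x4, takes a point from camera to world coordinates); the wrist camera has in their place "mount" (4x4, takes a point from camera to tool coordinates, whose origin is the TCP and whose axes are the flange's). Camera axes: x right, y down, z forward; pixel columns grow to the right and rows downward; lengths in m; the calibration is good to about 2 mm. A picture is of the moment at which its call begins: read the wrist's pose just before it. calibration takes no time and is no camera call.
- job_done(): hands the job in, once; it reports no verdict.
The state is a dict: "t": time; "joints": joint angles; "joint_vel": joint speeds; "effort": joint torques, N m; "ee_pos": TCP position; "tool_rot": TCP orientation; "force": force on the tool from outside, world axes, zero at the start; "torque": the same for the moment, N m; "finger_gap": opening from 0.0 (shut) to 1.0 (fully open).
Only numpy, scipy, OpenCV 4.12 (cv2) and the standard library are available. Lean on these libraries where they do the work, as an engineer would, in place of code of your own. Each camera call takes 0.05 s, during which the arm holds its last target. There are 200 camera calls.

### The job

Bolt the hatch on the specimen well shut: slide the barrel bolt across until its handle meets the stop plate at the end of the slotted guide, then turn the handle down until it rests at the bottom of the notch, and let go. Work by feel and do not force the handle against the guide; leave the other things where they are.

Things in the scene. Friction and masses are not known exactly. Their poses are not given: they have to be found in the camera images.
- bolt_base: fixed dark steel straps of the bolt, on the well. Origin on the hatch surface (64 mm above the table) under the bolt's axis. +y: the way the bolt must slide; z up; -x: the side to which the handle turns down (roughly towards the robot). The axis runs along y, 32 mm above the origin. Straps at y -102 to -78, 84 to 98, 110 to 126 mm; 40 mm tall, 34 mm wide
- bolt (a joint): slide of the bolt along bolt_base's +y, m; 0 drawn back, 0.105 limit of travel; starts at 0 to 0.015. The handle's foot is on the bolt's axis at y = -35 mm + this value. Friction about 2 N plus 6 N per m/s. The handle meets the stop plate at a slide between 0.052 and 0.092 m: where is not measured, it must be felt
- handle (a joint): turn of the handle about the bolt's axis, rad: 0 straight up, pi/2 level towards bolt_base's -x. Starts at 0 to 0.2, stays where it is left (friction 0.12 N m). Over the guide it is blocked at about 0.75; in the notch it goes down to the floor at about 1.47. A push at the knob presses about twice as hard on guide or notch floor (lever); over 35 N there, or on the stop plate, is forcing it
- knob (a point): middle of the knob, the grip of the handle: a steel cylinder 16 mm in diameter, from 48 to 82 mm out from the bolt's axis; this point is 65 mm out. From there to the axis the handle is a round bar 10 mm in diameter
- guide_edge (a point): point on the top edge of the guide, at y = 0 of bolt_base: an upright steel plate 6 mm thick parallel to the bolt, 25 to 31 mm to the -x side of its axis, top edge 52 mm above the hatch (20 mm above the axis). At its +y end is a notch 13 mm wide, open at the top, floor 2.5 mm below the axis. The guide is rigid, but its place along y varies by 20 mm either way and is not measured
- stop_middle (a point): on the bolt's axis, where the near face of the stop plate is on average (y = 42 mm of bolt_base); the true face is up to 20 mm nearer or farther along y. The plate is part of the guide, right behind the notch: 9 mm thick, 52 mm high, from x = -31 to +14 mm, crossing the bolt's axis. A handle that touches it, or is up to 3 mm short of it, is in line with the notch
- well: specimen well unit, fixed: white box with a blue top and a metal hatch, 200 mm (x) by 360 mm (y), 60 mm high (hatch surface 64 mm), origin at the centre of its underside; bolt_base stands at x = -50, y = 0, z = 64 mm in its frame, with the same axes. It carries the guide
- weight: bystander: steel test weight, 48 mm across, 52 mm tall, standing on the well's blue top behind the bolt; origin at the centre of its underside
- jar: bystander: glass jar with black lid, 52 mm across, 65 mm tall, on the well's blue top behind the bolt; origin at the centre of its underside
- sleeve: bystander: aluminium ring, 44 mm across, 30 mm tall, on the well's blue top behind the bolt; origin at the centre of its underside
- driver: bystander: screwdriver lying on the table beside the well (+y side); origin under its middle
- spanner: bystander: wrench lying on the table beside the well (-y side); origin under its middle
- carton: bystander: cardboard box 70 x 100 x 45 mm on the table behind the well; origin at the centre of its underside
- cap: bystander: red plastic cap, 34 mm across, 24 mm tall, on the table behind the well; origin at the centre of its underside

How it is judged:
By the outcome, as a careful person would: the job done as asked, in the order asked, and still so for the second after the job is handed in, with the robot touching nothing.
It also fails if it takes over 40 s, if anything falls off the work surface, if the arm or the gripper's body presses on something with over 40 N, if the wrist force passes 120 N, or if a joint passes its speed limit or range.

## Working session

There is one attempt and no reset: what is moved stays moved. The work goes in short steps, Python scripts to look and compute and a tool call to move; the robot and the scene stay as the last step left them, time stands still between calls to the robot, and variables do not carry over. Pictures are saved under pics/ and viewed, about 8 in all and at most 12, crops included, and the job is handed in when it is done.

Besides the shell and the picture viewer there is one more tool, called as a command line: name --argument value ..., lists and objects as JSON in quotes. arm_command: Moves the arm, as the interface text tells. Its arguments: {"type":"object","properties":{"series":{"type":"string"},"squeeze":{"type":"number"}},"required":["series"]}

```bash
ls; mkdir -p pics; python3 - <<'E'
from cell import *
import cv2,numpy as np
o=get_obs();print(o, grasp_offset() if callable(grasp_offset) else grasp_offset)
for n in("scene","side"):
    p,d=grab_frame(n);cv2.imwrite(f"pics/{n}0.png",p);np.savez(f"pics/{n}0.npz",p=p,d=d)
    c=calibration(n);print(n,c["mtx"].round(1).tolist(),c["pose"].round(3).tolist())
print(calibration("wrist"))
a=cv2.imread("pics/scene0.png")
E
```

```text
pics
{'t': 0.0, 'joints': array([ 1.10027604e+00,  9.18477668e-02,  1.23193422e+00,  9.51943023e-06,
        1.81981939e+00, -5.67188773e-02]), 'joint_vel': array([ 5.73896747e-05,  9.03255618e-04, -5.69876535e-04,  1.89493479e-04,
        1.15342425e-03,  4.61759024e-04]), 'effort': array([-9.98645646e-05, -4.58729589e+01, -4.18024671e+01, -1.01592943e-04,
        1.17393181e-02, -2.95716313e-05]), 'ee_pos': array([0.24112653, 0.54908353, 0.23013023]), 'tool_rot': array([-3.13958768e+00, -1.23087045e-04,  2.72779346e+00]), 'force': array([ 0.23727191, -0.93173471,  0.51601257]), 'torque': array([ 0.02010316,  0.03123204, -0.0305557 ]), 'finger_gap': 1.0001520030575513} 0.0187
scene [[418.9, 0.0, 284.8], [0.0, 418.9, 208.6], [0.0, 0.0, 1.0]] [[-0.493, 0.583, -0.646, 1.213], [0.87, 0.328, -0.368, 0.381], [-0.003, -0.743, -0.669, 0.694], [0.0, 0.0, 0.0, 1.0]]
side [[459.9, 0.0, 273.8], [0.0, 459.9, 213.2], [0.0, 0.0, 1.0]] [[0.779, -0.449, 0.437, 0.139], [-0.627, -0.547, 0.555, -0.577], [-0.01, -0.706, -0.708, 0.941], [0.0, 0.0, 0.0, 1.0]]
{'mtx': array([[297.76967355,   0.        , 283.69456329],
       [  0.        , 297.76967355, 206.64095941],
       [  0.        ,   0.        ,   1.        ]]), 'mount': array([[ 1.42393639e-05, -9.63607590e-01, -2.67320803e-01,
         6.78048720e-02],
       [ 9.99999982e-01,  6.36004000e-05, -1.75992530e-04,
         6.01214456e-04],
       [ 1.86589448e-04, -2.67320796e-01,  9.63607574e-01,
        -1.42148101e-01],
       [ 0.00000000e+00,  0.00000000e+00,  0.00000000e+00,
         1.00000000e+00]])}
```

View pics/scene0.png

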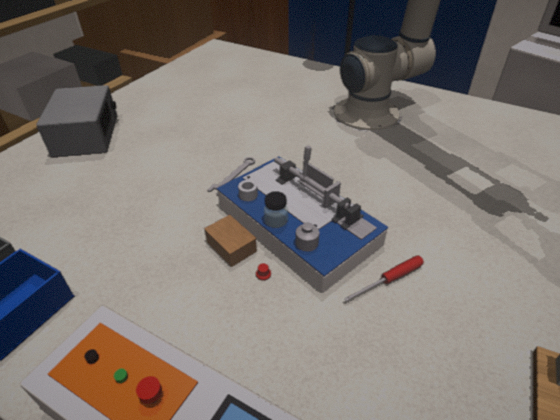

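View pics/side0.png

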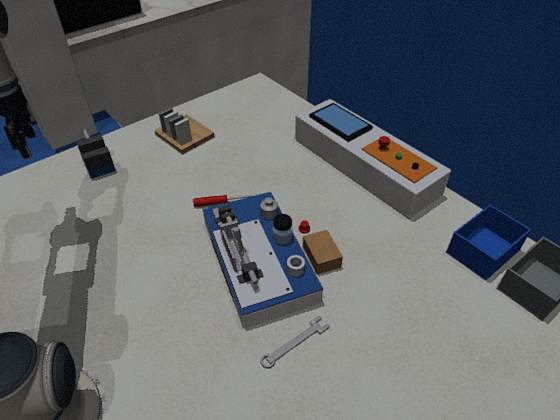

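The scene view shows the well, with its blue top from (217,195) to (385,235), the upright handle at (307,155) and the straps at (285,165) and (348,212). The side view shows the same well from (205,205) to (320,300). Next I'll fit the blue top's outline from both views and triangulate the knob.

```bash
cat > h.py <<'E'
import cv2,numpy as np
from cell import *
def ray(n,uv,pose=None):
    c=calibration(n);P=c["pose"] if pose is None else pose
    d=np.linalg.inv(c["mtx"])@np.array([uv[0],uv[1],1.]);return P[:3,3],P[:3,:3]@d
def onz(n,uv,z,pose=None):
    o,d=ray(n,uv,pose);return o+d*(z-o[2])/d[2]
def tri(rays):
    A=np.zeros((3,3));b=np.zeros(3)
    for o,d in rays:
        d=d/np.linalg.norm(d);M=np.eye(3)-np.outer(d,d);A+=M;b+=M@o
    x=np.linalg.solve(A,b)
    return x,[float(np.linalg.norm(np.cross(x-o,d/np.linalg.norm(d)))) for o,d in rays]
def proj(n,X,pose=None):
    c=calibration(n);P=c["pose"] if pose is None else pose
    q=c["mtx"]@(P[:3,:3].T@(np.asarray(X)-P[:3,3]));return q[:2]/q[2]
def cloud(n,d,pose=None):
    c=calibration(n);P=c["pose"] if pose is None else pose
    v,u=np.mgrid[:d.shape[0],:d.shape[1]]
    q=np.stack([u,v,np.ones_like(u)],-1)@np.linalg.inv(c["mtx"]).T*d[...,None]
    return q@P[:3,:3].T+P[:3,3]
E
python3 - <<'E'
from h import *
for n,roi in(("scene",(200,140,400,290)),("side",(190,180,330,330))):
    z=np.load(f"pics/{n}0.npz");p,d=z["p"],z["d"]
    hsv=cv2.cvtColor(p,cv2.COLOR_BGR2HSV)
    m=cv2.inRange(hsv,(100,120,40),(130,255,255))
    k=np.zeros_like(m);k[roi[1]:roi[3],roi[0]:roi[2]]=255;m&=k
    nc,l,s,_=cv2.connectedComponentsWithStats(m);
    pts=np.argwhere((m>0))[:,::-1]
    w=np.array([onz(n,q,.062)[:2] for q in pts])
    keep=cv2.morphologyEx(m,cv2.MORPH_OPEN,np.ones((2,2)))
    pts=np.argwhere(keep>0)[:,::-1]
    w=np.array([onz(n,q,.062)[:2] for q in pts],np.float32)
    r=cv2.minAreaRect(w);print(n,r,len(w));print(cv2.boxPoints(r).round(3).tolist())
    X=cloud(n,d)[keep>0];print("blue z",np.percentile(X[:,2],[10,50,90]))
    r2=cv2.minAreaRect(X[:,:2].astype(np.float32));print("depth rect",r2)
    C=cloud(n,d);c=np.array(r[0]);mm=(d>0)&(np.linalg.norm(C[...,:2]-c,axis=-1)<.2)&(C[...,2]>.13)&(C[...,2]<.2)
    ys,xs=np.nonzero(mm);print("high",len(ys),xs.mean() if len(xs) else 0,ys.mean() if len(ys) else 0,C[mm].min(0) if len(xs) else 0,C[mm].max(0) if len(xs) else 0)
    x0,y0,x1,y1=roi
    if n=="scene":x0,y0,x1,y1=255,135,375,235
    else: x0,y0,x1,y1=200,190,290,300
    a=cv2.resize(p[y0:y1,x0:x1],None,fx=4,fy=4,interpolation=cv2.INTER_CUBIC)
    a=cv2.convertScaleAbs(a,alpha=1.6)
    cv2.imwrite(f"pics/{n}crop.png",a)
a=cv2.imread("pics/scenecrop.png");b=cv2.imread("pics/sidecrop.png")
H=max(a.shape[0],b.shape[0]);c=np.zeros((H,a.shape[1]+b.shape[1],3),np.uint8);c[:a.shape[0],:a.shape[1]]=a;c[:b.shape[0],a.shape[1]:]=b
cv2.imwrite("pics/crops.png",cv2.resize(c,None,fx=800/c.shape[1],fy=800/c.shape[1]));print(c.shape)
E
```

```text
Traceback (most recent call last):
  File "h.py", line 7, in onz
    o,d=ray(n,uv,pose);return o+d*(z-o[2])/d[2]
        ~~~^^^^^^^^^^^
  File "h.py", line 4, in ray
    c=calibration(n);P=c["pose"] if pose is None else pose
ValueError: time passes only in moves, steps and waits
```

```bash
sed -i 's/^from cell import \*$/import functools\nimport cell\nfrom cell import *\ncalibration=functools.lru_cache(None)(cell.calibration)/' h.py
cat > m.py <<'E'
from h import *
for n,roi in(("scene",(200,140,400,290)),("side",(190,180,330,330))):
    z=np.load(f"pics/{n}0.npz");p,d=z["p"],z["d"]
    hsv=cv2.cvtColor(p,cv2.COLOR_BGR2HSV)
    m=cv2.inRange(hsv,(100,120,40),(130,255,255))
    k=np.zeros_like(m);k[roi[1]:roi[3],roi[0]:roi[2]]=255;m&=k
    keep=cv2.morphologyEx(m,cv2.MORPH_OPEN,np.ones((2,2)))
    pts=np.argwhere(keep>0)[:,::-1]
    w=np.array([onz(n,q,.062)[:2] for q in pts],np.float32)
    r=cv2.minAreaRect(w);print(n,r,len(w));print(cv2.boxPoints(r).round(3).tolist())
    C=cloud(n,d);X=C[keep>0];print("blue z",np.percentile(X[:,2],[10,50,90]))
    r2=cv2.minAreaRect(X[:,:2].astype(np.float32));print("depth rect",r2)
    c=np.array(r[0]);mm=(d>0)&(np.linalg.norm(C[...,:2]-c,axis=-1)<.2)&(C[...,2]>.13)&(C[...,2]<.2)
    ys,xs=np.nonzero(mm);print("high",len(ys),xs.mean() if len(xs) else 0,ys.mean() if len(ys) else 0,C[mm].min(0) if len(xs) else 0,C[mm].max(0) if len(xs) else 0)
    x0,y0,x1,y1=(255,135,375,235) if n=="scene" else (200,190,290,300)
    a=cv2.resize(p[y0:y1,x0:x1],None,fx=4,fy=4,interpolation=cv2.INTER_CUBIC)
    cv2.imwrite(f"pics/{n}crop.png",cv2.convertScaleAbs(a,alpha=1.6))
a=cv2.imread("pics/scenecrop.png");b=cv2.imread("pics/sidecrop.png")
H=max(a.shape[0],b.shape[0]);c=np.zeros((H,a.shape[1]+b.shape[1],3),np.uint8);c[:a.shape[0],:a.shape[1]]=a;c[:b.shape[0],a.shape[1]:]=b
f=800/c.shape[1];cv2.imwrite("pics/crops.png",cv2.resize(c,None,fx=f,fy=f));print(c.shape,f)
E
python3 m.py
```

```text
scene ((0.5850926637649536, 0.058875083923339844), (0.3543671667575836, 0.19521892070770264), 71.4472427368164) 3290
[[0.4359999895095825, -0.07800000160932541], [0.6209999918937683, -0.14000000059604645], [0.734000027179718, 0.19599999487400055], [0.5490000247955322, 0.257999986410141]]
blue z [0.05903027 0.06062184 0.06217813]
depth rect ((0.7904430627822876, 0.23979952931404114), (0.8222545981407166, 0.34257957339286804), 41.138404846191406)
high 129 306.3643410852713 154.75968992248062 [0.5045862  0.03152337 0.13078384] [0.52490992 0.0477961  0.17961191]
side ((0.5772109627723694, 0.04502159357070923), (0.3577306270599365, 0.19771020114421844), 71.5018310546875) 2801
[[0.4269999861717224, -0.09300000220537186], [0.6140000224113464, -0.15600000321865082], [0.7279999852180481, 0.18299999833106995], [0.5400000214576721, 0.2460000067949295]]
blue z [0.05649342 0.05913693 0.06206857]
depth rect ((0.476834774017334, -0.18037444353103638), (1.0098029375076294, 0.2573098838329315), 63.825172424316406)
high 95 236.8 234.55789473684212 [0.5038466  0.0286992  0.13211133] [0.51931269 0.04420384 0.1798288 ]
(440, 840, 3) 0.9523809523809523
```

View pics/crops.png

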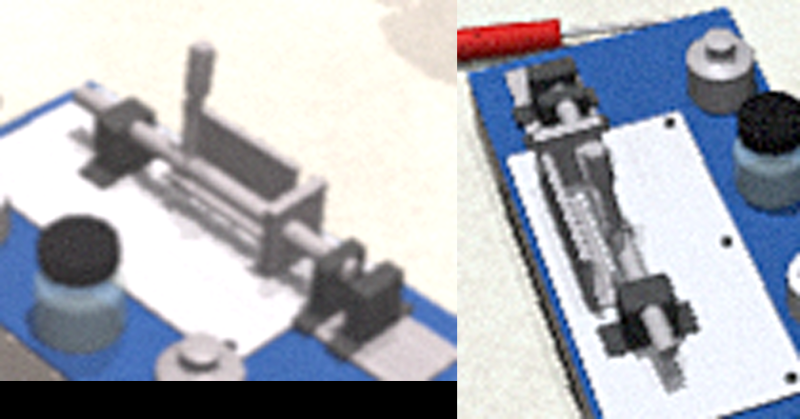

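The crops show the bolt and the upright handle near the -y strap. The knob top is at about (202,48) in the left crop. The stop plate, with the notch in front of it, is at about (300,220). The bolt's yaw is about -18.5°. I'll bring the wrist camera over it now.

arm_command --series "0 0 -0.091 0 0 0 -1; 0 0 0 -34 -35.5 -9 -1; 0 0 0 -34 -35.5 -9 -1; 0 0 0 -34 -35.5 -9 -1; 0 0 0 -34 -35.5 -9 -1; 0 0 0 -34 -35.5 -9 -1; 0 0 0 -34 -35.5 -9 -1; 0 0 0 -34 -35.5 -9 -1; 0 0 0 -34 -35.5 -9 -1; 0 0 0 -34 -35.5 -9 -1; 0 0 0 -34 -35.5 -9 -1; 0 0 0 -34 -35.5 -9 -1"

```text
t: 1.6
ee_pos: [0.4724, 0.0588, 0.3302]
tool_rot: [-3.142, -0.0, 2.819]
force: [0.2, 0.7, -0.5]
finger_gap: 1.001
```

```bash
cat >> h.py <<'E'
from scipy.spatial.transform import Rotation as Ro
def wpose(o):
    T=np.eye(4);T[:3,:3]=Ro.from_euler("xyz",o["tool_rot"]).as_matrix();T[:3,3]=o["ee_pos"]
    return T@calibration("wrist")["mount"]
E
python3 - <<'E'
from h import *
o=get_obs();P=wpose(o);p,d=grab_frame("wrist");np.savez("pics/w1.npz",p=p,d=d,P=P)
print(o["t"],o["ee_pos"],o["tool_rot"],o["joints"],o["force"])
cv2.imwrite("pics/w1.png",cv2.convertScaleAbs(p,alpha=1.4))
# top plane by depth in all views
for n,d,P,p in(("scene",*[np.load("pics/scene0.npz")[k] for k in"d"],None,np.load("pics/scene0.npz")["p"]),("side",np.load("pics/side0.npz")["d"],None,np.load("pics/side0.npz")["p"]),("wrist",d,P,p)):
    C=cloud(n,d,P);near=np.linalg.norm(C[...,:2]-[.58,.05],axis=-1)<.26
    m=(near&(d>0)&(C[...,2]>.05)&(C[...,2]<.072)).astype(np.uint8)
    m=cv2.morphologyEx(m,cv2.MORPH_OPEN,np.ones((3,3)))
    _,l,s,_=cv2.connectedComponentsWithStats(m);i=1+np.argmax(s[1:,4])
    r=cv2.minAreaRect(C[l==i][:,:2].astype(np.float32));print(n,r,np.median(C[l==i][:,2]))
    k=near&(d>0)&(C[...,2]>.145)&(C[...,2]<.19)
    print(" knob",k.sum(),C[k].mean(0) if k.any() else 0,C[k].max(0) if k.any() else 0)
E
```

```text
1.6 [0.47242726 0.05883251 0.33019456] [-3.14151794e+00 -4.74944501e-04  2.81875323e+00] [ 5.23416466e-02 -1.94802461e-01  1.32939290e+00  1.15341197e-04
  2.00747150e+00 -1.19556652e+00] [ 0.19097775  0.71490047 -0.50854079]
scene ((0.580525279045105, 0.052925094962120056), (0.36224502325057983, 0.20182615518569946), 71.5937271118164) 0.06175425659678613
 knob 105 [0.51798909 0.04164018 0.16485436] [0.52490992 0.0477961  0.17961191]
side ((0.5787413716316223, 0.05285821855068207), (0.36713463068008423, 0.20085342228412628), 71.63050079345703) 0.06138396513423067
 knob 81 [0.5105408  0.03455945 0.16566602] [0.51931269 0.04420384 0.1798288 ]
wrist ((0.5789856910705566, 0.05315527319908142), (0.3602445721626282, 0.19904260337352753), 71.48458099365234) 0.06256030185784578
 knob 228 [0.51034765 0.0412395  0.1711742 ] [0.51914551 0.04808716 0.17900757]
```

View pics/w1.png

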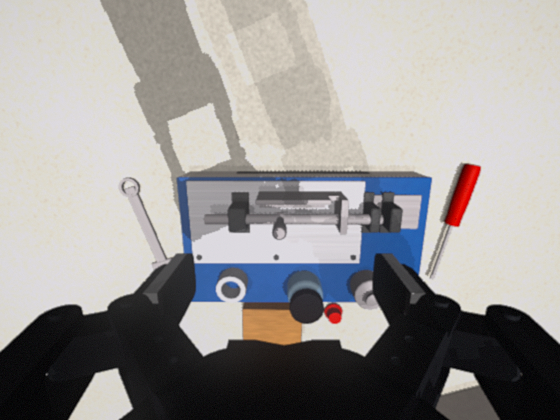

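The wrist view shows the bolt along row 218, the knob top at (280,230), the stop plate at (343,213) and the straps at (238,213) and (380,213). All three views agree on the well's pose: centre (0.579, 0.053), size 360x200 mm. Next I'll express the details in bolt_base's frame.

```bash
cat >> h.py <<'E'
YAW=np.deg2rad(71.55-90);RB=Ro.from_euler("z",YAW).as_matrix();OB=np.array([.5793,.053,.064])+RB@[-.05,0,0]
tob=lambda X:(np.asarray(X)-OB)@RB
E
python3 - <<'E'
from h import *
print("OB",OB,"x",RB[:,0],"y",RB[:,1])
for n in("scene","side","wrist"):
    z=np.load("pics/w1.npz" if n=="wrist" else f"pics/{n}0.npz");d=z["d"];P=z["P"] if n=="wrist" else None
    B=tob(cloud(n,d,P))*1000;B=B[(d>0)]
    s=lambda a,b,c:B[(B[:,0]>a[0])&(B[:,0]<a[1])&(B[:,1]>b[0])&(B[:,1]<b[1])&(B[:,2]>c[0])&(B[:,2]<c[1])]
    k=s((-40,30),(-60,10),(82,125));print(n,"knob",len(k),k.mean(0).round(1),k.min(0).round(1),k.max(0).round(1))
    print(n,"axis x",np.median(s((-15,15),(-5,15),(30,45))[:,0]) if n!='x' else 0)
    g=s((-36,-20),(-70,75),(44,60));print(" guide",len(g),np.percentile(g,[3,50,97],axis=0).round(1).tolist())
    t=s((-5,20),(5,78),(40,58));print(" stop",len(t),np.percentile(t,[3,50,97],axis=0).round(1).tolist() if len(t) else 0)
    for nm,y in(("strap-",(-110,-70)),("strap+",(78,130))):
        t=s((-25,25),y,(36,46));print(" ",nm,len(t),np.percentile(t,[3,50,97],axis=0).round(1).tolist() if len(t) else 0)
E
```

```text
OB [0.53186999 0.06882385 0.064     ] x [ 0.94860019 -0.31647697 -0.        ] y [0.31647697 0.94860019 0.        ]
scene knob 103 [ -4.6 -30.2 101.2] [-16.1 -40.6  82.1] [  2.  -24.4 115.6]
scene axis x 4.102321314189578
 guide 146 [[-30.4, -45.8, 44.6], [-25.5, -1.1, 51.0], [-22.0, 52.6, 54.1]]
 stop 68 [[-3.4, 12.3, 40.2], [4.7, 50.3, 49.3], [14.8, 61.0, 54.2]]
  strap- 113 [[-13.6, -107.0, 36.7], [2.2, -87.2, 39.9], [16.7, -74.0, 42.5]]
  strap+ 188 [[-13.7, 81.8, 36.7], [3.0, 111.1, 40.2], [17.3, 126.3, 42.2]]
side knob 81 [ -9.4 -39.3 101.7] [-16.8 -45.5  82.2] [ -0.8 -29.  115.8]
side axis x -6.1378183179857775
 guide 111 [[-31.5, -64.5, 44.3], [-28.5, -12.6, 50.3], [-22.0, 48.8, 53.3]]
 stop 42 [[-3.7, 40.3, 40.6], [4.3, 42.9, 49.2], [13.5, 51.5, 53.3]]
  strap- 129 [[-15.7, -105.2, 36.2], [0.3, -92.6, 38.9], [14.5, -74.5, 41.6]]
  strap+ 107 [[-16.8, 82.2, 36.1], [-1.7, 108.2, 38.6], [15.0, 122.1, 41.6]]
wrist knob 228 [-11.7 -33.  107.2] [-17.7 -41.   82.4] [ -2.6 -25.2 115. ]
wrist axis x -2.7278474525725143
 guide 536 [[-31.1, -59.8, 46.8], [-28.2, -8.7, 51.1], [-22.6, 50.5, 52.7]]
 stop 120 [[-4.5, 43.2, 41.8], [3.9, 46.7, 51.2], [12.9, 51.7, 52.4]]
  strap- 532 [[-16.3, -107.3, 36.7], [-1.4, -89.4, 39.0], [13.7, -72.9, 40.7]]
  strap+ 614 [[-15.9, 81.3, 36.5], [-0.8, 99.9, 38.9], [15.1, 124.1, 40.7]]
```

The frame checks out: straps within 2 mm, guide top at 52. In bolt_base's frame:
- **Knob:** y about -33 mm, turned about 0.12 rad.
- **Stop face:** y about 42 mm, so contact should come after about 70 mm of travel.

Next I'll straddle the knob, with the jaws along the bolt and the tool aligned with the handle.

arm_command --series "0 0 0 -13.5 -1.6 43 -0.2; 0 0 0 -13.5 -1.6 43 -0.2; 0 0 0 -13.5 -1.6 43 -0.2; 0 -0.12 0 0 0 0 -0.2; 0 0 0 0 0 0 -0.2" --squeeze 25

```text
t: 2.28
ee_pos: [0.5077, 0.0435, 0.2001]
tool_rot: [-3.141, 0.118, 2.82]
force: [-0.2, -0.2, 1.6]
finger_gap: 0.604
```

```bash
python3 - <<'E'
from h import *
o=get_obs();P=wpose(o);p,d=grab_frame("wrist");p2,_=grab_frame("scene")
R=Ro.from_euler("xyz",o["tool_rot"]).as_matrix()
print(o["t"],o["ee_pos"],o["tool_rot"],o["joints"],o["force"],o["finger_gap"]);print("TCP in B",tob(o["ee_pos"])*1e3,"tool z in B",R[:,2]@RB, "tool y in B",R[:,1]@RB)
B=tob(cloud("wrist",d,P))*1e3
m=(d>0)&(abs(B[...,1]+33)<14)&(B[...,2]>78)&(B[...,2]<118)&(B[...,0]>-30)&(B[...,0]<20)
k=B[m];print(m.sum(),k.mean(0),k.min(0),k.max(0))
for a in(80,90,100,108):
  q=k[(k[:,2]>a)&(k[:,2]<a+8)]
  if len(q):print(a,len(q),np.percentile(q,[5,50,95],axis=0).round(1).tolist())
cv2.imwrite("pics/w2.png",np.hstack([cv2.resize(p,(400,300)),cv2.resize(p2[110:290,200:440],(400,300))]))
E
```

```text
2.275 [0.50771655 0.04352262 0.20014448] [-3.14099567  0.11809304  2.81980812] [ 0.04759433 -0.25672016  1.61887816 -0.04331728  1.66936263 -1.20802074] [-0.20284508 -0.19683382  1.59532217] 0.6038949534593768
TCP in B [-14.90469735 -31.6447602  136.14447636] tool z in B [ 1.17818859e-01 -5.70040589e-04 -9.93034940e-01] tool y in B [-1.58379519e-04  9.99999812e-01 -5.92829671e-04]
771 [-12.28854481 -32.94808733 105.94425537] [-17.4960161  -40.96695431  81.5075031 ] [ -1.53133485 -25.0302458  114.63843785]
80 56 [[-14.7, -39.7, 82.1], [-13.5, -32.9, 85.7], [-9.7, -26.1, 87.9]]
90 91 [[-15.8, -40.1, 90.4], [-14.5, -32.8, 94.0], [-9.5, -26.3, 97.5]]
100 108 [[-17.1, -39.8, 100.3], [-15.8, -33.3, 104.2], [-10.7, -26.0, 107.8]]
108 477 [[-16.5, -39.3, 108.9], [-11.3, -32.7, 112.3], [-5.3, -26.7, 113.8]]
```

View pics/w2.png

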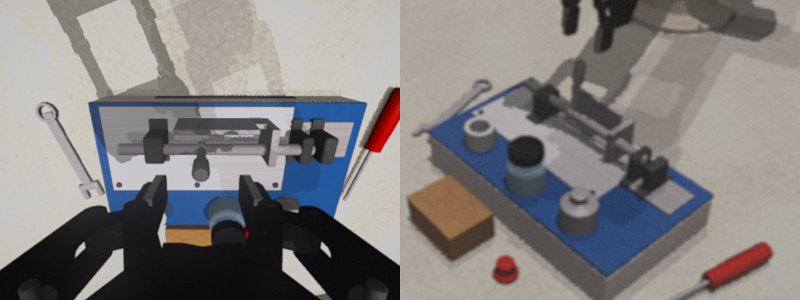

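The wrist view shows the knob at about (200,170) in the left panel, centred between the fingers, y -33 mm. The scene panel shows the gripper just above the handle with nothing disturbed. Now I'll descend and close.

arm_command --series "0 0 0 -1 -0.7 27 -0.2; 0 0 0 -1 -0.7 27 -0.2; 0 0 0 0 0 0 -0.2; 0 0 0 0 0 0 1; 0 0 0 0 0 0 1; 0 0 0 0 0 0 1; 0 0 0 0 0 0 1; 0 0 0 0 0 0 1; 0 0 0 0 0 0 1" --squeeze 25

```text
t: 3.5
ee_pos: [0.5173, 0.039, 0.15]
tool_rot: [3.14, 0.123, 2.819]
force: [-0.4, 0.8, 5.3]
finger_gap: 0.176
```

Gripped: the gap is 15 mm against a 16 mm knob. I'll relieve the small axial push and slide the first, safe stretch (44 mm).

arm_command --series "0 0 0 0 0 -3 1; 0 0 0 0 4 0 1; 0 0 0 0 4 0 1; 0 0 0 0 4 0 1; 0 0 0 0 4 0 1; 0 0 0 0 4 0 1; 0 0 0 0 4 0 1; 0 0 0 0 4 0 1; 0 0 0 0 4 0 1; 0 0 0 0 4 0 1; 0 0 0 0 4 0 1; 0 0 0 0 4 0 1"

```text
t: 5.0
ee_pos: [0.5302, 0.0807, 0.1501]
tool_rot: [-3.14, 0.119, 2.819]
force: [4.7, -4.0, -6.5]
finger_gap: 0.174
```

```bash
cat > s.py <<'E'
from h import *
o=get_obs();R=Ro.from_euler("xyz",o["tool_rot"]).as_matrix()
print("t",o["t"],"TCP B",(tob(o["ee_pos"])*1e3).round(1),"zB",(R[:,2]@RB).round(3),"F_B",(o["force"]@RB).round(1),"tqB",(o["torque"]@RB).round(2),"gap",round(o["finger_gap"]*85,1),"j",o["joints"].round(2))
E
python3 s.py
```

```text
t 5.0 TCP B [-5.4 10.7 86.1] zB [ 0.119 -0.001 -0.993] F_B [ 5.7 -2.3 -6.5] tqB [-0.37 -0.74 -0.07] gap 14.8 j [ 0.12 -0.18  1.64 -0.05  1.57 -1.13]
```

The slide friction reads as expected, about 2 N. I'll go on more slowly to y≈29, still short of where the camera puts the contact (about 37).

arm_command --series "0 0 0 -1 1.5 1.5 1; 0 0 0 0 1.5 0 1; 0 0 0 0 1.5 0 1; 0 0 0 0 1.5 0 1; 0 0 0 0 1.5 0 1; 0 0 0 0 1.5 0 1; 0 0 0 0 1.5 0 1; 0 0 0 0 1.5 0 1; 0 0 0 0 1.5 0 1; 0 0 0 0 1.5 0 1; 0 0 0 0 1.5 0 1; 0 0 0 0 1.5 0 1"

```text
t: 6.5
ee_pos: [0.5372, 0.0977, 0.1501]
tool_rot: [3.141, 0.121, 2.819]
force: [-3.8, -0.7, 5.4]
finger_gap: 0.174
```

```bash
python3 s.py
```

```text
t 6.5 TCP B [-4.1 29.1 86.1] zB [ 0.12   0.    -0.993] F_B [-3.4 -1.9  5.4] tqB [-0.35  0.42  0.  ] gap 14.8 j [ 0.15 -0.15  1.62 -0.05  1.57 -1.1 ]
```

No contact yet, Fy -1.9. Small steps now.

arm_command --series "0 0 0 0.4 1 -0.7 1; 0 0 0 0 1 0 1; 0 0 0 0 1 0 1; 0 0 0 0 1 0 1; 0 0 0 0 1 0 1"

```text
t: 7.12
ee_pos: [0.5382, 0.1024, 0.15]
tool_rot: [-3.142, 0.12, 2.819]
force: [2.5, -2.8, 1.3]
finger_gap: 0.178
```

```bash
python3 s.py
```

```text
t 7.125 TCP B [-4.6 33.9 86. ] zB [ 0.12  -0.    -0.993] F_B [ 3.2 -1.9  1.3] tqB [-0.3  -0.35  0.01] gap 15.1 j [ 0.16 -0.15  1.61 -0.06  1.57 -1.09]
```

arm_command --series "0 0 0 0 0.6 0 1; 0 0 0 0 0.6 0 1; 0 0 0 0 0.6 0 1; 0 0 0 0 0.6 0 1"

```text
t: 7.62
ee_pos: [0.5388, 0.1047, 0.15]
tool_rot: [-3.141, 0.12, 2.819]
force: [2.1, -3.3, -0.3]
finger_gap: 0.174
```

```bash
python3 s.py
```

```text
t 7.625 TCP B [-4.7 36.2 86. ] zB [ 0.12  -0.    -0.993] F_B [ 3.1 -2.5 -0.3] tqB [-0.36 -0.49 -0.11] gap 14.8 j [ 0.16 -0.14  1.61 -0.06  1.57 -1.09]
```

arm_command --series "0 0 0 0 0.6 0 1; 0 0 0 0 0.6 0 1; 0 0 0 0 0.6 0 1"

```text
t: 8.0
ee_pos: [0.5394, 0.1064, 0.15]
tool_rot: [-3.141, 0.12, 2.819]
force: [2.4, -3.8, -0.9]
finger_gap: 0.172
```

```bash
python3 s.py
```

```text
t 8.0 TCP B [-4.8 38.1 86. ] zB [ 0.12  -0.    -0.993] F_B [ 3.5 -2.9 -0.9] tqB [-0.34 -0.49 -0.05] gap 14.6 j [ 0.17 -0.14  1.61 -0.06  1.57 -1.08]
```

arm_command --series "0 0 0 0 0.5 0 1; 0 0 0 0 0.5 0 1; 0 0 0 0 0.5 0 1"

```text
t: 8.38
ee_pos: [0.5395, 0.1067, 0.15]
tool_rot: [-3.139, 0.12, 2.818]
force: [-1.0, -7.4, 1.0]
finger_gap: 0.177
```

```bash
python3 s.py
```

```text
t 8.375 TCP B [-4.7 38.4 86. ] zB [ 0.119 -0.003 -0.993] F_B [ 1.4 -7.4  1. ] tqB [-1.24 -0.33 -0.13] gap 15.0 j [ 0.17 -0.14  1.6  -0.06  1.57 -1.08]
```

arm_command --series "0 0 0 0 0.6 0 1; 0 0 0 0 0 0 1"

```text
t: 8.62
ee_pos: [0.5395, 0.1068, 0.1501]
tool_rot: [-3.138, 0.119, 2.818]
force: [-0.9, -8.3, 1.7]
finger_gap: 0.174
```

```bash
python3 s.py
```

```text
t 8.625 TCP B [-4.7 38.4 86.1] zB [ 0.119 -0.004 -0.993] F_B [ 1.8 -8.2  1.7] tqB [-1.39 -0.34 -0.14] gap 14.7 j [ 0.17 -0.14  1.6  -0.06  1.57 -1.08]
```

The stop is felt: y holds at 38.4 mm (slide about 0.073) while the force rises, which fits the camera's estimate. I'll back the command off to unload and start turning the handle about the bolt axis.

arm_command --series "0 0 0 0 -1 0 1; 0 0 0 0 -1 0 1; 0 -0.09 0 4.9 0 0.2 1; 0 -0.09 0 4.9 0 0.2 1; 0 -0.09 0 4.9 0 0.2 1; 0 -0.09 0 4.9 0 0.2 1; 0 0 0 0 0 0 1"

```text
t: 9.5
ee_pos: [0.5203, 0.113, 0.1438]
tool_rot: [-3.141, 0.479, 2.821]
force: [0.5, -3.2, 0.1]
finger_gap: 0.176
```

```bash
cat >> s.py <<'E'
b=tob(o["ee_pos"])*1e3;z=R[:,2]@RB;g=b-19*z
print("tilt",round(float(np.arctan2(z[0],-z[2])),3),"TCP r,ang",round(float(np.hypot(b[0],b[2]-32)),1),round(float(np.arctan2(-b[0],b[2]-32)),3),"grasp r,ang",round(float(np.hypot(g[0],g[2]-32)),1),round(float(np.arctan2(-g[0],g[2]-32)),3))
E
python3 s.py
```

```text
t 9.5 TCP B [-24.9  38.3  79.8] zB [ 0.461 -0.    -0.887] F_B [ 1.5 -2.9  0.1] tqB [-0.48 -0.06 -0.23] gap 14.9 j [ 0.33 -0.45  1.93 -0.3   1.28 -0.89]
tilt 0.479 TCP r,ang 53.9 0.48 grasp r,ang 72.9 0.48
```

arm_command --series "0 -0.08 0 4.3 0 0.2 1; 0 -0.08 0 4.3 0 0.2 1; 0 -0.05 0 2.7 0 0.1 1; 0 -0.04 0 2.2 0 0.1 1; 0 -0.04 0 2.2 0 0.1 1; 0 0 0 0 0 0 1"

```text
t: 10.25
ee_pos: [0.5092, 0.1168, 0.1352]
tool_rot: [3.141, 0.768, 2.818]
force: [-4.9, -1.5, 4.4]
finger_gap: 0.176
```

```bash
python3 s.py
```

```text
t 10.25 TCP B [-36.7  38.3  71.2] zB [ 0.695 -0.001 -0.719] F_B [-4.2 -2.9  4.4] tqB [-0.43  0.45 -0.35] gap 15.0 j [ 0.49 -0.63  2.17 -0.6   1.1  -0.62]
tilt 0.768 TCP r,ang 53.7 0.752 grasp r,ang 72.7 0.756
```

It tracks the arc, with no tangential load so far. I'll hold the tilt from here and carry on down the arc by translation in small steps, to see that the handle drops into the notch.

arm_command --series "0 0 0 2.9 0 -0.5 1; 0 0 0 2.9 0 0.2 1; 0 0 0 0 0 0 1"

```text
t: 10.62
ee_pos: [0.5061, 0.1177, 0.1322]
tool_rot: [3.141, 0.77, 2.818]
force: [2.8, -3.8, 3.4]
finger_gap: 0.173
```

```bash
python3 s.py
```

```text
t 10.625 TCP B [-39.9  38.2  68.2] zB [ 0.696 -0.001 -0.718] F_B [ 3.9 -2.7  3.4] tqB [-0.29 -0.51 -0.26] gap 14.7 j [ 0.5  -0.64  2.18 -0.61  1.1  -0.61]
tilt 0.77 TCP r,ang 53.8 0.834 grasp r,ang 72.8 0.818
```

arm_command --series "0 0 0 2.9 0 0.3 1; 0 0 0 2.9 0 0.4 1; 0 0 0 0 0 0 1"

```text
t: 11.0
ee_pos: [0.5022, 0.119, 0.1271]
tool_rot: [3.141, 0.77, 2.818]
force: [0.3, -3.8, 5.3]
finger_gap: 0.176
```

```bash
python3 s.py
```

```text
t 11.0 TCP B [-44.   38.2  63.1] zB [ 0.696 -0.    -0.718] F_B [ 1.4 -3.5  5.3] tqB [-0.33 -0.51 -0.36] gap 15.0 j [ 0.51 -0.64  2.19 -0.62  1.1  -0.59]
tilt 0.77 TCP r,ang 53.9 0.956 grasp r,ang 72.7 0.907
```

It has passed 0.9 rad at a steady ~5 N, so the handle is in the notch. On down, stopping short of the floor.

arm_command --series "0 0 0 5.7 -0.4 1.0 1; 0 0 0 5.6 0 1.5 1; 0 0 0 5.5 0 1.9 1; 0 0 0 5.3 0 2.4 1; 0 0 0 0 0 0 1"

```text
t: 11.62
ee_pos: [0.4909, 0.1226, 0.1052]
tool_rot: [-3.142, 0.768, 2.82]
force: [1.5, 1.3, 0.9]
finger_gap: 0.176
```

```bash
python3 s.py
```

```text
t 11.625 TCP B [-55.9  38.1  41.2] zB [ 0.695  0.    -0.719] F_B [1.  1.8 0.9] tqB [ 0.21 -0.16  0.18] gap 15.0 j [ 0.54 -0.66  2.24 -0.63  1.09 -0.55]
tilt 0.768 TCP r,ang 56.6 1.407 grasp r,ang 72.8 1.251
```

arm_command --series "0 0 0 5.0 0 2.9 1; 0 0 0 2.4 0 1.6 1; 0 0 0 0 0 0 1"

```text
t: 12.0
ee_pos: [0.4891, 0.1232, 0.0976]
tool_rot: [3.141, 0.769, 2.819]
force: [-1.8, 1.9, 2.6]
finger_gap: 0.175
```

```bash
python3 s.py
```

```text
t 12.0 TCP B [-57.8  38.1  33.6] zB [ 0.695  0.    -0.719] F_B [-2.3  1.3  2.6] tqB [ 0.24 -0.07  0.21] gap 14.9 j [ 0.54 -0.66  2.25 -0.64  1.08 -0.54]
tilt 0.769 TCP r,ang 57.8 1.544 grasp r,ang 72.6 1.36
```

arm_command --series "0 0 0 1.2 0 0.9 1; 0 0 0 1.2 0 0.9 1; 0 0 0 1.2 0 0.9 1; 0 0 0 0 0 0 1"

```text
t: 12.5
ee_pos: [0.4885, 0.1234, 0.0935]
tool_rot: [3.141, 0.769, 2.819]
force: [-3.3, 2.9, 4.7]
finger_gap: 0.173
```

```bash
python3 s.py
```

```text
t 12.5 TCP B [-58.4  38.1  29.5] zB [ 0.696  0.    -0.718] F_B [-4.   1.7  4.7] tqB [0.21 0.07 0.22] gap 14.7 j [ 0.54 -0.65  2.26 -0.64  1.08 -0.53]
tilt 0.769 TCP r,ang 58.4 1.614 grasp r,ang 72.5 1.416
```

Now the last millimetres, about 1 mm at a time, with x eased to relieve the radial load.

arm_command --series "0 0 0 0.6 0 0.8 1; 0 0 0 0.6 0 0.8 1; 0 0 0 0 0 0 1"

```text
t: 12.88
ee_pos: [0.4884, 0.1235, 0.091]
tool_rot: [3.141, 0.768, 2.819]
force: [-7.6, 4.7, 4.9]
finger_gap: 0.177
```

```bash
python3 s.py
```

```text
t 12.875 TCP B [-58.6  38.1  27. ] zB [ 0.695 -0.    -0.719] F_B [-8.7  2.   4.9] tqB [0.27 0.43 0.17] gap 15.0 j [ 0.54 -0.65  2.26 -0.64  1.07 -0.53]
tilt 0.768 TCP r,ang 58.8 1.656 grasp r,ang 72.3 1.451
```

arm_command --series "0 0 0 1.4 0 0 1; 0 0 0 0.55 0 0.55 1; 0 0 0 0 0 0 1"

```text
t: 13.25
ee_pos: [0.4881, 0.1233, 0.0901]
tool_rot: [3.141, 0.77, 2.819]
force: [-0.2, 2.0, 3.5]
finger_gap: 0.175
```

```bash
python3 s.py
```

```text
t 13.25 TCP B [-58.7  37.9  26.1] zB [ 0.696 -0.    -0.718] F_B [-0.8  1.8  3.5] tqB [ 0.22 -0.22  0.25] gap 14.9 j [ 0.54 -0.65  2.26 -0.65  1.07 -0.52]
tilt 0.77 TCP r,ang 59.0 1.672 grasp r,ang 72.4 1.464
```

arm_command --series "0 0 0 0.6 0 0.6 1; 0 0 0 0.6 0 0.6 1; 0 0 0 0 0 0 1"

```text
t: 13.62
ee_pos: [0.488, 0.1234, 0.0882]
tool_rot: [3.141, 0.77, 2.819]
force: [-2.3, 3.5, 4.5]
finger_gap: 0.177
```

```bash
python3 s.py
```

```text
t 13.625 TCP B [-58.9  37.9  24.2] zB [ 0.696 -0.    -0.718] F_B [-3.3  2.6  4.5] tqB [ 0.2  -0.13  0.25] gap 15.0 j [ 0.54 -0.65  2.27 -0.65  1.07 -0.52]
tilt 0.77 TCP r,ang 59.4 1.702 grasp r,ang 72.4 1.489
```

arm_command --series "0 0 0 0.6 0 0.5 1; 0 0 0 0.6 0 0.5 1; 0 0 0 0 0 0 1"

```text
t: 14.0
ee_pos: [0.488, 0.1234, 0.0875]
tool_rot: [3.141, 0.771, 2.818]
force: [-5.7, 3.3, 7.3]
finger_gap: 0.176
```

```bash
python3 s.py
```

```text
t 14.0 TCP B [-58.9  37.9  23.5] zB [ 0.697 -0.    -0.717] F_B [-6.4  1.3  7.3] tqB [ 0.07 -0.16  0.1 ] gap 14.9 j [ 0.54 -0.65  2.27 -0.65  1.07 -0.52]
tilt 0.771 TCP r,ang 59.5 1.714 grasp r,ang 72.3 1.5
```

arm_command --series "0 0 0 1.1 0 0 1; 0 0 0 0 0 0 1"

```text
t: 14.25
ee_pos: [0.4879, 0.1235, 0.0875]
tool_rot: [3.141, 0.773, 2.818]
force: [0.2, 0.6, 8.6]
finger_gap: 0.175
```

```bash
python3 s.py
```

```text
t 14.25 TCP B [-59.   37.9  23.5] zB [ 0.698 -0.    -0.716] F_B [0.  0.6 8.6] tqB [ 0.12 -0.66  0.13] gap 14.8 j [ 0.54 -0.65  2.27 -0.65  1.07 -0.51]
tilt 0.773 TCP r,ang 59.6 1.713 grasp r,ang 72.4 1.5
```

The floor is felt: the height holds at 23.5 mm while Fz rises to 8.6 N, and the notch-floor load stays under about 17 N. Now let go.

arm_command --series "0 0 0 0 0 0 0.2; 0 0 0 0 0 0 -0.2; 0 0 0 0 0 0 -0.2; 0 0 0 0 0 0 -0.2"

```text
t: 14.75
ee_pos: [0.4869, 0.1234, 0.0853]
tool_rot: [-3.141, 0.769, 2.819]
force: [-0.3, -0.4, -0.3]
finger_gap: 0.594
```

```bash
python3 s.py; python3 - <<'E'
from h import *
o=get_obs();P=wpose(o);p,d=grab_frame("wrist");p2,_=grab_frame("scene")
cv2.imwrite("pics/w3.png",np.hstack([cv2.resize(p,(400,300)),cv2.resize(p2[110:290,200:440],(400,300))]))
E
```

```text
t 14.75 TCP B [-60.   37.5  21.3] zB [ 0.696 -0.001 -0.718] F_B [-0.2 -0.5 -0.3] tqB [-0.01  0.37 -0.02] gap 50.5 j [ 0.55 -0.65  2.27 -0.65  1.07 -0.51]
tilt 0.769 TCP r,ang 60.9 1.747 grasp r,ang 73.2 1.53
```

View pics/w3.png

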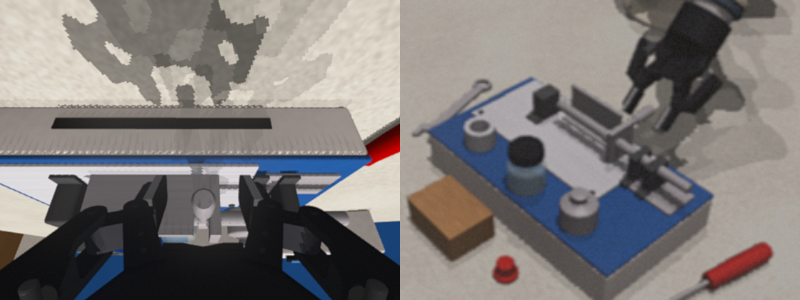

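The wrist panel shows the knob free between the open fingers at (203,205). The scene panel shows the bolt slid across at about (670,180), and the bystanders are in place. Forces are near zero, so I'll back out along the tool axis.

arm_command --series "0 0 0 0 0 -15 -0.2; 0 0 0 0 0 -25 -0.2; 0 0 0 0 0 -30 -0.2; 0 0 0 0 0 -30 -0.2; 0 0 0 0 0 -30 -0.2; 0 0 0 0 0 -20 -0.2; 0 0 0 0 0 0 -0.2"

```text
t: 15.72
ee_pos: [0.3893, 0.1594, 0.195]
tool_rot: [3.141, 0.77, 2.819]
force: [-0.5, -0.1, -0.2]
finger_gap: 0.597
```

```bash
python3 s.py; python3 - <<'E'
from h import *
o=get_obs();P=wpose(o);p,d=grab_frame("wrist");p2,d2=grab_frame("scene");p3,d3=grab_frame("side")
for n,dd,Q in(("wrist",d,P),("side",d3,None),("scene",d2,None)):
    B=tob(cloud(n,dd,Q))*1e3
    m=(dd>0)&(B[...,0]<-46)&(B[...,0]>-90)&(B[...,1]>15)&(B[...,1]<60)&(B[...,2]>20)&(B[...,2]<70);k=B[m]
    if len(k): print(n,len(k),np.percentile(k,[3,50,97],axis=0).round(1).tolist())
    for a in(-80,-70,-60,-52):
        q=k[abs(k[:,0]-a)<5]
        if len(q)>2:print("  x",a,"y",np.percentile(q[:,1],[3,97]).round(1),"ztop",np.percentile(q[:,2],97).round(1))
    h=(dd>0)&(abs(B[...,0])<20)&(B[...,1]>-60)&(B[...,1]<80)&(B[...,2]>75)&(B[...,2]<120);print("  upright px",h.sum())
cv2.imwrite("pics/w4.png",np.hstack([cv2.resize(p,(400,300)),cv2.resize(p2[110:290,200:440],(400,300))]))
E
```

```text
t 15.725 TCP B [-163.9   40.9  131. ] zB [ 0.696  0.    -0.718] F_B [-0.5 -0.2 -0.2] tqB [0.01 0.31 0.  ] gap 50.7 j [ 0.84 -0.86  2.19 -0.7   1.47 -0.46]
tilt 0.77 TCP r,ang 191.5 1.027 grasp r,ang 209.9 1.004
wrist 380 [[-82.3, 31.5, 33.4], [-77.5, 38.1, 41.8], [-52.1, 45.5, 45.0]]
  x -80 y [31.6 44.6] ztop 45.0
  x -70 y [31.3 45.6] ztop 45.2
  x -60 y [31.1 45.7] ztop 44.0
  x -52 y [31.1 45.8] ztop 43.6
  upright px 0
side 90 [[-81.1, 28.2, 32.5], [-65.0, 32.6, 40.4], [-47.4, 39.9, 46.0]]
  x -80 y [29.6 39.8] ztop 46.0
  x -70 y [26.6 38.8] ztop 46.2
  x -60 y [28.8 39.6] ztop 44.8
  x -52 y [28.2 40.4] ztop 44.0
  upright px 0
scene 85 [[-79.6, 33.2, 35.6], [-62.3, 42.6, 43.2], [-48.1, 46.4, 46.5]]
  x -80 y [35.6 45. ] ztop 46.4
  x -70 y [33.9 46.4] ztop 46.6
  x -60 y [33.4 46.2] ztop 46.2
  x -52 y [32.3 46.9] ztop 45.0
  upright px 0
```

View pics/w4.png

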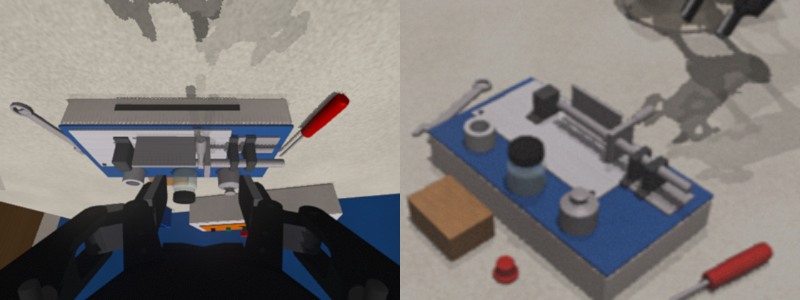

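The handle lies level at y 38.4 mm, with the knob top at about 45 mm as expected on the floor. Nothing is upright any more and the bystanders haven't moved. Joint 2 sits at the edge of its range, so I'll ease it off before handing in.

arm_command --series "0 0 0 0 0 15 -0.2; 0 0 0 0 0 15 -0.2; 0 0 0 0 0 0 -0.2"

```text
t: 16.25
ee_pos: [0.4091, 0.1505, 0.1702]
tool_rot: [-3.136, 0.768, 2.819]
force: [-0.1, 0.7, 0.6]
finger_gap: 0.6
```

```bash
python3 s.py; python3 -c "
from cell import *
print(get_obs()['joints']);print(job_done())"
```

```text
t 16.25 TCP B [-142.3   38.6  106.2] zB [ 0.695 -0.006 -0.719] F_B [-0.3  0.7  0.6] tqB [-0.04  0.31  0.03] gap 51.0 j [ 0.77 -0.83  2.22 -0.68  1.39 -0.48]
tilt 0.768 TCP r,ang 160.5 1.09 grasp r,ang 178.6 1.057
[ 0.77078955 -0.83220031  2.21846567 -0.68079867  1.39301462 -0.47778423]
the job is handed in; nothing more can be done
None
```

The hatch is bolted. I gripped the knob and slid the bolt until I felt the stop plate, at a slide of about 0.073 m with about 8 N. I then unloaded it, turned the handle down into the notch until the floor stopped it (about 8.6 N at the knob), opened the gripper and backed away. It was handed in at 16.3 s.

- **Handle and bolt:** the last pictures show the handle level in the notch at y ≈ 38 mm, at most about 0.6 mm from where it met the stop. The knob's top is about 45 mm above the hatch, where 46.6 mm would be expected.
- **Robot and other things:** the robot was clear, with wrist force under 1 N. By eye in the last pictures, the other things had not moved.
- **Disagreements:** the handle's angle came out at about 1.50 rad by tool position, against the stated 1.47. That is within the 1–2 mm measuring error. My first colour-based outlines of the well differed by about 14 mm between views; the depth-based ones agreed within 2 mm, and I used those.
- **Joint 2:** it read -0.86, right at the edge of its range, at the end of the retreat. I eased it to -0.83 before handing in, but I did not check whether it went slightly past the limit.

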